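Unpack the bench scraper and hang it on its peg

ROBOT

A 6-joint arm with a two-finger parallel gripper is mounted at the origin on the work surface. World frame = base frame: x ahead of the robot, y to its left, z up, the work surface at z = 0. Lengths are in mm, angles in rad, forces in N, time in s.
With the tool pointing down it reaches from about 350 to 775 mm from the base axis. Payload 7.3 kg.
Tool frame: the origin (TCP) lies midway between the tips of the shut fingers; the grasp point (between the pads) lies 19 mm behind it; z points along the fingers, x is the direction in which the jaws open and shut, and the axes are right-handed (so a half turn about z gives the same grasp; the last joint's range is limited). The gripper opens to 92 mm and grips with 3 to 60 N. Pads are 19 mm wide; open, the fingers measure 130 mm over their backs; the gripper's body (75 mm by 190 mm) begins 47 mm behind the grasp point.
Start: joints at [-0.146, 0.342, 1.524, -0, 1.275, -0.146], TCP at [525.019, 0.019, 226.741] pointing down, gripper open.
Joint ranges: [-2.53, 2.53], [-0.77, 2.02], [0.04, 2.7], [-1, 4.14], [0.28, 2.66], [-3.11, 3.11]. Speed limits (rad/s): [2.57, 2.57, 3.14, 3.14, 3.14, 3.14].

INTERFACE

Orientations are given as [roll, pitch, yaw] about the fixed x, y, z axes, in that order (R = Rz(yaw) Ry(pitch) Rx(roll)).
In Python, from plant import bot gives the robot as it stands.
- The arm moves only by the shell command python3 -m pendant 'ROWS' [OPENING]. ROWS is JSON, a list of rows, each an object with "linear": the shift along the world's x, y, z in mm, a list of three; "twist": the turn about the world's z in degrees. In form: [{"linear": [x, y, z], "twist": twist}, ...]. A call has 1 to 20 rows; each row is the pose to reach, as a shift and turn from the pose commanded when the call began; what a row does not reach only later rows make up. A row lasts 1/8 s, in which the tool goes at most 62.5 mm and 10.7 degrees, less where a joint would pass 70% of its speed; a pose out of reach is approached as far as the arm can. A call with a gripper value outside its range is refused whole. OPENING is the closure in counts, from 0 (fully open) to 255 (shut), set as the call begins (- or left out, the last holds). The fingers move at their own pace and stop on an object; the grip force is fixed at half the most. Time passes only in rows, so rows that repeat a pose let the fingers close. It gives the time, the measured TCP pose, the force and the opening at its end, in the units of the state.
- bot.get_obs(): the state, without advancing time (a new reading comes with each control period).
- bot.capture(name): name is "scene" or "side" or "wrist"; returns a dict with "frame" (384x512x3 uint8, blue, green, red), "z_map" (384x512 float32, mm along the optical axis (not along the pixel's ray), 0 where there is no reading), "fx", "fy", "cx", "cy" (pixels), "rvec" (rotation vector, rad) and "tvec" (3), from world to camera coordinates, as OpenCV has them. Camera axes: x right, y down, z forward; pixel columns grow to the right and rows downward; lengths in mm; the calibration is good to about 2 mm. The wrist camera is an equidistant fisheye: a pixel r from the principal point sees the ray r / f radians off the axis. A picture is of the moment at which its call begins.
- bot.close_job(): hands the job in, once; it reports no verdict.
The state is a dict: "time": time; "joint_positions": joint angles; "dq": joint speeds; "tau": joint torques, N m; "tool_pos": TCP position; "tcp_rot": TCP orientation; "contact_force": force on the tool from outside, world axes, zero at the start; "moment": the same for the moment, N m; "grip_width": finger opening in mm.
Only numpy, scipy, OpenCV 4.12 (cv2) and the standard library are available. Lean on these libraries where they do the work, as an engineer would, in place of code of your own. Each camera call takes 0.05 s, during which the arm holds its last target. There are 200 camera calls.

TASK

The new bench scraper came in the small carton on the sloping stand. Fold both flaps of the carton right back to the outside and leave them so, then lift the scraper out and hang it by its hole on the peg of the peg stand, and let go. It is clean, so do not let it touch the table, and leave the other things on the table where they are.

Things in the scene. Friction and masses are not known exactly. Their poses are not given: they have to be found in the camera images.
- stand: Low grey steel stand, base 210 x 160 x 10 mm, fixed to the table; origin at table level (the base reaches from -95 to +115 mm in x). It carries the carton, fixed to it and tilted 30 degrees, so that the mouth faces up and towards the stand's -x side, the robot's.
- carton: Plain brown carton, outside 124 (x) x 138 (y) x 138 (z) mm, walls and floor 4 mm. Origin: centre of its underside; z along its depth, out of the mouth, 30 degrees off vertical; +y is its left. Inside, a fixed cardboard insert leaves a 13 mm slot along y: front block x -58 to -3 mm, up to z 74 mm; rear block x +10 to +58, up to z 50. The short flaps are already folded down outside.
- mouth (a point): Centre of the carton's open mouth, level with the rim of its walls, 138 mm from the carton's origin along its z; axes as the carton's. In the stand's frame it lies at x -24, y 0, z 205 mm.
- flap_left (a joint): Hinge angle of the flap on the carton's +y wall, rad: 0 lies flat over the mouth, 1.57 stands up in line with the wall, up to 3.0 folded down outside. It starts ajar (0.6 to 1.1) and stays where it is left (stiff hinge, about 0.02 N m). Flap 122 (along x) x 55 x 4 mm cardboard.
- flap_right (a joint): The same for the flap on the carton's -y wall. Between the two free edges there is a gap of 28 mm when both lie flat, wider when ajar.
- flap_left_edge (a point): Middle of the left flap's free edge, 55 mm from its hinge.
- flap_left_hinge (a point): Middle of the left flap's hinge line, at 69 mm along y from the mouth's centre, level with the rim; the hinge line runs along the carton's x.
- flap_right_edge (a point): Middle of the right flap's free edge, 55 mm from its hinge.
- flap_right_hinge (a point): Middle of the right flap's hinge line, at -69 mm along y from the mouth's centre, level with the rim.
- scraper: Bench scraper: steel plate 6 mm thick (x), 90 wide (y), 120 tall (z), with a black grip bar 14 mm thick and 90 wide over z 88 to 120 mm. A round 27 mm hole runs along x at z 70. Origin: middle of the lower blade edge. About 0.22 kg. It stands loose in the carton's slot, blade on the floor, bar up, top 14 mm below the rim, axes parallel to the carton's.
- hole (a point): Centre of the scraper's hole; axis along the scraper's x.
- grip (a point): Centre of the scraper's grip bar, 104 mm above the blade edge, 34 mm above the hole's centre.
- peg_stand: Dark wooden stand with a 130 x 120 x 12 mm base and an 18 mm square post 190 mm high, fixed to the table; origin at table level, middle of the base, post at x +30 mm. A single round dark steel peg, 9 mm thick, points from the post to the stand's -x and 20 degrees up.
- peg_tip (a point): Free end of the peg, on its axis: at x -48 mm, z 200 mm in the peg stand's frame.
- peg_root (a point): Where the peg's axis leaves the post: x +21 mm, z 175 mm in the peg stand's frame.
- table: The steel work table, top at z = 0.
- bowl: Small steel bowl, 110 mm wide, 45 mm high; leave alone.
- spatula: Spatula lying flat, 200 mm long; leave alone.
- jar: Glass jar, 66 mm wide, 85 mm high; leave alone.
- mug: White mug, 76 mm wide, 85 mm high; leave alone.
- tub: Red open plastic tub, 120 x 140 x 60 mm; leave alone.
- spray: White bottle, 64 mm wide, 160 mm high; leave alone.
- pot: Terracotta pot, 110 mm wide, 60 mm high; leave alone.

How it is judged:
By the outcome, as a careful person would: the job done as asked, in the order asked, and still so for the second after the job is handed in, with the robot touching nothing.
It also fails if it takes over 61 s, if anything falls off the work surface, if the arm or the gripper's body presses on something with over 40 N, if the wrist force passes 120 N, or if a joint passes its speed limit or range.

## Working session

There is one attempt and no reset: what is moved stays moved. The work goes in short steps, Python scripts to look and compute and a shell command to move; the robot and the scene stay as the last step left them, time stands still between calls to the robot, and variables do not carry over. Pictures are saved under pics/ and viewed, about 8 in all and at most 12, crops included, and the job is handed in when it is done.

```bash
ls; mkdir -p pics
python3 - <<'E'
from plant import bot
import cv2,numpy as np
o=bot.get_obs();print(o)
a=bot.capture("scene");b=bot.capture("side")
for n,c in(("scene",a),("side",b)):
    np.savez(f"{n}0.npz",**c);R=cv2.Rodrigues(np.array(c["rvec"],float))[0];print(n,c["fx"],c["cx"],c["cy"],-R.T@np.array(c["tvec"]).ravel())
cv2.imwrite("pics/a.png",np.vstack([a["frame"],b["frame"]])[:, :])
E
```

```text
pics
{'time': 0.0, 'joint_positions': array([-1.45980878e-01,  3.42736227e-01,  1.52503188e+00, -1.09005740e-05,
        1.27538041e+00, -1.46010918e-01]), 'dq': array([-1.29613522e-04,  6.50952435e-04,  6.08174992e-04,  6.63693353e-04,
       -6.63140814e-05,  3.06785328e-04]), 'tau': array([ 7.61924657e-04, -4.31245601e+01, -2.44219762e+01,  7.17750052e-02,
        5.59406646e-02, -1.04314388e-04]), 'tool_pos': array([5.24590767e+02, 8.91132897e-02, 2.26032764e+02]), 'tcp_rot': array([-3.14137660e+00,  1.54082586e-03,  3.33885487e-05]), 'contact_force': array([-0.95796272,  0.58933816, -0.40524524]), 'moment': array([ 0.02708104, -0.00498797,  0.01906762]), 'grip_width': 92.02843245584386}
scene 476.6362919954192 256.05524346956383 192.043004131895 [1476.21145894 -381.30996565 1495.48465911]
side 485.1248891746497 251.01565376746493 195.01347673794223 [  485.23192471 -1368.23410195  1089.65840354]
```

Run:
```python
import cv2,numpy as np
for n in("scene","side"):
    f=np.load(n+"0.npz")["frame"];cv2.imwrite(f"pics/{n}0.png",cv2.resize(f,(768,576),interpolation=cv2.INTER_CUBIC))
```

```text
(no output)
```

View pics/scene0.png

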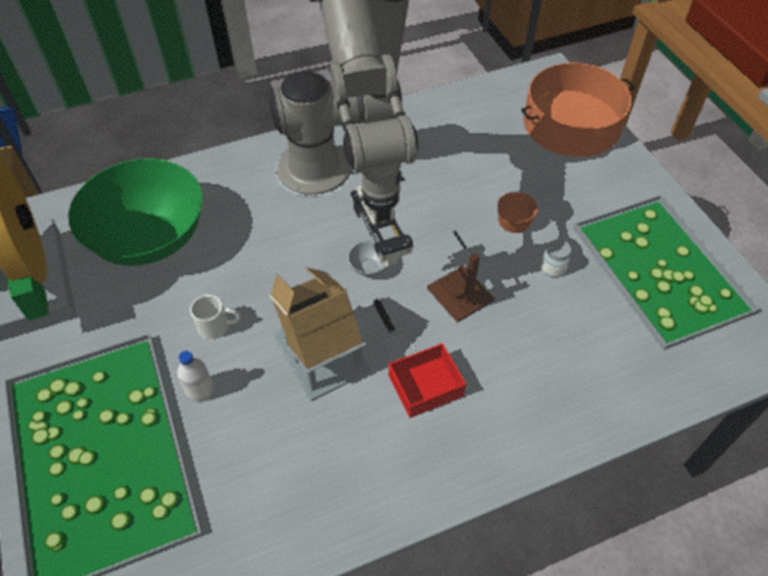

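View pics/side0.png

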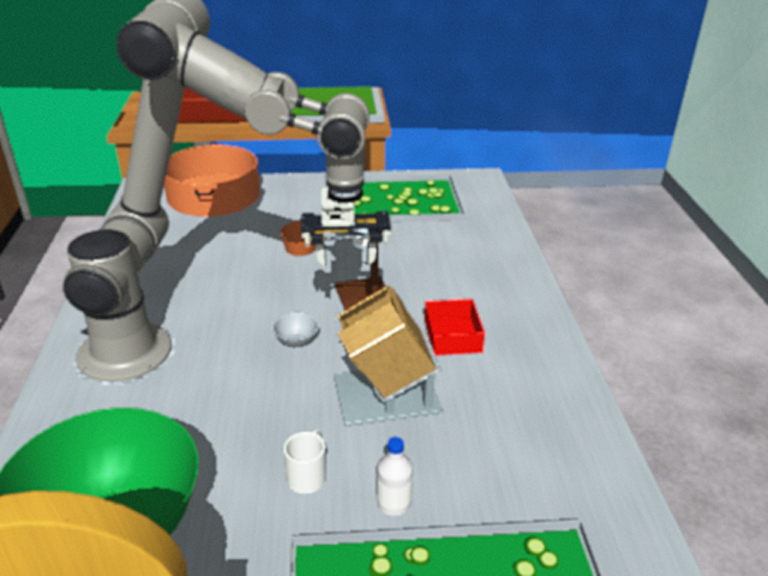

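```bash
cat > h.py <<'E'
import cv2,numpy as np
def load(n): return dict(np.load(n))
def cam(c): return cv2.Rodrigues(np.array(c["rvec"],float))[0],np.array(c["tvec"],float).ravel()
def cloud(c):
    R,t=cam(c);v,u=np.mgrid[:384,:512].astype(float);z=c["z_map"].astype(float)
    P=np.stack([(u-c["cx"])/c["fx"]*z,(v-c["cy"])/c["fy"]*z,z],-1);return (P-t)@R
def proj(c,p): 
    R,t=cam(c);q=np.atleast_2d(p)@R.T+t;return np.c_[c["fx"]*q[:,0]/q[:,2]+c["cx"],c["fy"]*q[:,1]/q[:,2]+c["cy"]]
def ransac(P,tol=3,n=500,chk=lambda n:True):
    rng=np.random.default_rng(0);best=None;bi=0
    for _ in range(n):
        a,b,d=P[rng.choice(len(P),3,False)];m=np.cross(b-a,d-a);l=np.linalg.norm(m)
        if l<1e-6 or not chk(m/l):continue
        m/=l;k=abs((P-a)@m)<tol
        if k.sum()>bi:bi=k.sum();best=k
    c0=P[best].mean(0);m=np.linalg.svd(P[best]-c0)[2][2];return m,c0,best
E
python3 - <<'E'
from h import *
for n,(x0,x1,y0,y1) in(("scene0.npz",(265,365,262,370)),("side0.npz",(335,440,285,398))):
    c=load(n);W=cloud(c);x0,x1,y0,y1=[int(k/1.5) for k in(x0,x1,y0,y1)]
    hsv=cv2.cvtColor(c["frame"],cv2.COLOR_BGR2HSV);m=np.zeros((384,512),bool);m[y0:y1,x0:x1]=1
    m&=(hsv[...,0]>8)&(hsv[...,0]<26)&(hsv[...,1]>70)&(c["z_map"]>0)
    P=W[m];P=P[P[:,2]>20];print(n,len(P),P.min(0),P.max(0))
    for i in range(4):
        if len(P)<40:break
        mm,c0,k=ransac(P);mm*=np.sign(mm[np.argmax(abs(mm))]);Q=P[k]
        print(k.sum(),mm.round(3),c0.round(1),(mm@c0).round(1),Q.min(0).round(),Q.max(0).round());P=P[~k]
# peg stand: dark brown
c=load("scene0.npz");W=cloud(c);m=np.zeros((384,512),bool);m[225//1:215,0:1]=0
m[150:216,283:333]=1
P=W[m];I=c["frame"][m];k=(P[:,2]>150);print("peg",P[k].round()[:60],)
for n,r in(("scene0.npz",(270,370,135,225)),("side0.npz",(200,300,120,220))):
    f=load(n)["frame"][r[2]:r[3],r[0]:r[1]];cv2.imwrite("pics/p_%s.png"%n[:4],cv2.resize(f,None,fx=4,fy=4,interpolation=cv2.INTER_CUBIC))
a=cv2.imread("pics/p_scen.png");b=cv2.imread("pics/p_side.png");cv2.imwrite("pics/p.png",np.hstack([a,b[:360]]))
E
```

```text
scene0.npz 2329 [ 499.73507722 -264.21137246   58.85339258] [ 699.6125092  -110.49973848  276.38331899]
989 [0.876 0.108 0.471] [ 657.3 -182.9  180.7] 640.9 [ 607. -255.  118.] [ 697. -111.  276.]
306 [0.874 0.108 0.474] [ 650.7 -185.2  184. ] 636.0 [ 606. -252.  116.] [ 691. -110.  272.]
224 [-0.115  0.993 -0.013] [ 610.5 -254.7  157.6] -325.1 [ 526. -264.   59.] [ 697. -244.  244.]
178 [0.876 0.108 0.47 ] [ 661.4 -179.6  181.8] 645.4 [ 625. -246.  122.] [ 700. -111.  240.]
side0.npz 2709 [ 499.39357571 -272.96271315   23.19169937] [691.43939696 198.09423871 274.43104055]
1143 [-0.123  0.992 -0.006] [ 606.7 -257.4  151.7] -330.9 [ 517. -270.   59.] [ 691. -246.  250.]
424 [ 0.185  0.85  -0.493] [ 560.5 -247.9  227.4] -219.0 [ 503. -271.  173.] [ 625. -230.  274.]
205 [-0.121  0.993 -0.006] [ 609.3 -261.   155. ] -334.0 [ 528. -273.   69.] [ 690. -251.  228.]
215 [-0.12   0.993  0.01 ] [ 567.7 -126.4  189.3] -191.8 [ 506. -134.  147.] [ 632. -117.  233.]
peg [[ 536.  184.  212.]
 [ 529.  193.  200.]
 [1476. -381. 1495.]
 [ 527.  186.  195.]
 [ 533.  187.  201.]
 [ 535.  189.  203.]
 
[... 433 characters left out ...]
 186.]
 [ 565.  195.  194.]
 [ 564.  192.  189.]
 [ 565.  196.  189.]
 [ 561.  203.  181.]
 [ 567.  191.  188.]
 [ 568.  194.  187.]
 [ 569.  198.  187.]
 [ 569.  194.  183.]
 [ 575.  195.  189.]
 [ 573.  200.  185.]
 [ 574.  196.  182.]
 [ 577.  198.  184.]
 [ 578.  202.  183.]
 [1476. -381. 1495.]
 [ 581.  192.  186.]
 [ 579.  197.  182.]
 [ 583.  199.  186.]
 [ 581.  197.  178.]
 [ 582.  201.  177.]
 [ 586.  202.  182.]
 [ 588.  197.  181.]
 [ 592.  199.  185.]
 [ 592.  203.  182.]
 [ 603.  204.  194.]
 [ 603.  208.  193.]
 [ 591.  195.  180.]
 [ 589.  201.  175.]
 [ 597.  200.  184.]
 [ 600.  202.  187.]
 [ 602.  205.  188.]
 [ 608.  205.  195.]
 [ 604.  212.  186.]
 [1476. -381. 1495.]]
```

View pics/p.png

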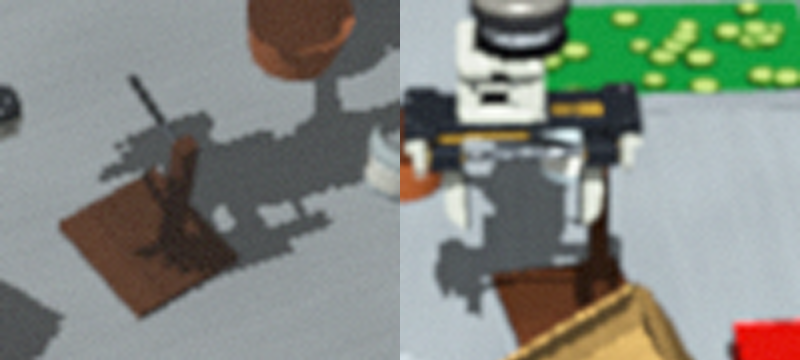

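The crop shows the peg (133,78)–(165,125) pointing from the post towards the robot. Carton mouth is about (570, -193, 205), yaw about 7°. Moving above it with the jaws turned across, then checking with the wrist camera.

```bash
python3 -m pendant '[{"linear":[0,0,60],"twist":-10},{"linear":[5,-60,74],"twist":-20},{"linear":[15,-120,74],"twist":-30},{"linear":[20,-170,74],"twist":-40},{"linear":[25,-199,74],"twist":-50},{"linear":[25,-199,74],"twist":-60},{"linear":[25,-199,74],"twist":-70},{"linear":[25,-199,74],"twist":-80},{"linear":[25,-199,74],"twist":-83},{"linear":[25,-199,74],"twist":-83},{"linear":[25,-199,74],"twist":-83}]' 255
cat >> h.py <<'E'
def fproj(c,p):
    R,t=cam(c);q=np.atleast_2d(p)@R.T+t;r=np.hypot(q[:,0],q[:,1]);a=np.arctan2(r,q[:,2])
    return np.c_[c["fx"]*a*q[:,0]/r+c["cx"],c["fy"]*a*q[:,1]/r+c["cy"]]
YAW=.122
def C(M,x,y,z,yaw=YAW):
    X=np.array([np.cos(yaw),np.sin(yaw),0]);Y=np.array([-X[1],X[0],0]);Z=np.array([0,0,1.]);s,k=.5,3**.5/2
    return np.array(M)+x*(k*X+s*Z)+y*Y+z*(-s*X+k*Z)
def show(c,f,name,pts=[],s=1.5):
    im=cv2.resize(c["frame"],None,fx=s,fy=s,interpolation=cv2.INTER_CUBIC)
    for u in pts:cv2.circle(im,tuple(int(k*s) for k in u),2,(255,0,255),-1)
    cv2.imwrite("pics/"+name,im)
E
python3 - <<'E'
from h import *
from plant import bot
o=bot.get_obs();print(o["tool_pos"],o["tcp_rot"],o["joint_positions"].round(2),o["time"])
c=bot.capture("wrist");np.savez("wrist1.npz",**c);d=bot.capture("scene");np.savez("scene1.npz",**d)
R,t=cam(c);print(-R.T@t,c["fx"])
M=[569.7,-192.6,205]
rim=[C(M,x,y,0) for x,y in((-62,-69),(-62,69),(62,69),(62,-69),(-62,0),(62,0),(0,69),(0,-69))]
show(c,0,"w1.png",fproj(c,rim))
x,y=proj(d,[M])[0];show({"frame":d["frame"][int(y)-70:int(y)+80,int(x)-80:int(x)+80]},0,"s1.png",proj(d,rim)-[int(x)-80,int(y)-70],s=3)
a=cv2.imread("pics/w1.png")
E
```

```text
time: 1.48
tool_pos: [549.9, -198.9, 300.5]
tcp_rot: [3.141, 0.0, -1.447]
contact_force: [-0.1, -0.5, 0.7]
grip_width: 0.4
[ 549.94965539 -198.91405411  300.49301976] [ 3.14113837e+00  2.04783871e-04 -1.44747400e+00] [-0.48  0.41  1.21 -0.    1.51  0.97] 1.475
[ 624.87881551 -189.91841109  458.93029548] 297.3186396354542
```

View pics/w1.png

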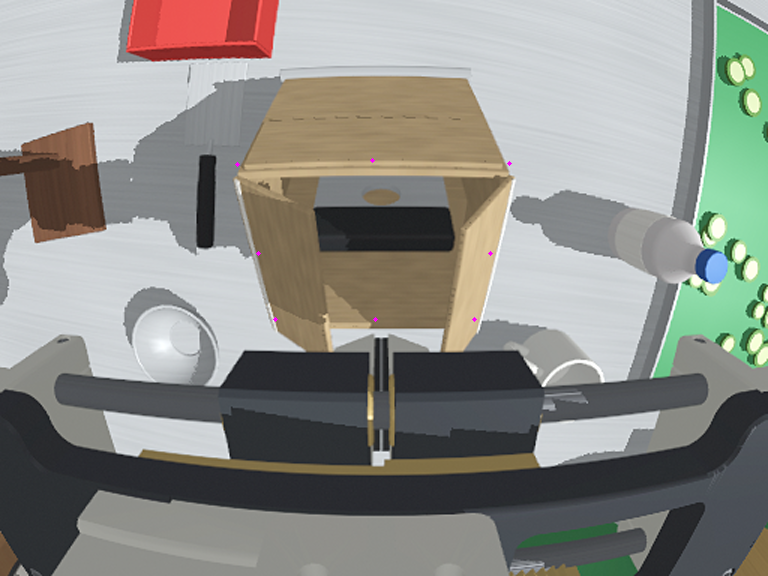

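View pics/s1.png

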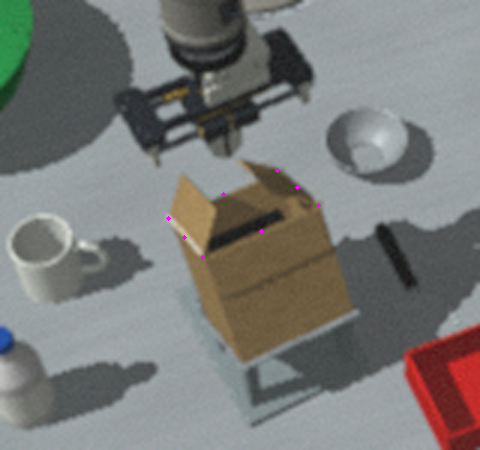

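The wrist view shows the carton with its projected rim points landing within about 3 mm. The left flap edge is at about (325,250), the right at (460,250), and the scraper bar at (385,228). Starting the left flap.

```bash
python3 -m pendant '[{"linear":[0,0,-45],"twist":0},{"linear":[0,0,-88],"twist":0},{"linear":[0,0,-88],"twist":0},{"linear":[-2,12,-88],"twist":0},{"linear":[-3,24,-86],"twist":0},{"linear":[-4,36,-78],"twist":0},{"linear":[-6,48,-68],"twist":0},{"linear":[-7,60,-65],"twist":0},{"linear":[-9,70,-67],"twist":0},{"linear":[-10,80,-72],"twist":0},{"linear":[-11,90,-80],"twist":0},{"linear":[-12,98,-87],"twist":0},{"linear":[-12.5,102,-92],"twist":0},{"linear":[-12.5,102,-93],"twist":0},{"linear":[-12.5,102,-93],"twist":0}]'
python3 - <<'E'
from h import *
from plant import bot
d=bot.capture("scene");w=bot.capture("wrist");np.savez("wrist2.npz",**w)
x,y=proj(d,[[569.7,-192.6,205]])[0].astype(int);f=cv2.resize(d["frame"][y-75:y+75,x-75:x+75],(450,450),interpolation=2);cv2.imwrite("pics/b.png",np.hstack([f,cv2.resize(w["frame"][50:260,100:400],(350,245)).copy() if 0 else cv2.copyMakeBorder(cv2.resize(w["frame"][20:270,90:390],(350,292)),0,158,0,0,0)]))
E
```

```text
time: 3.45
tool_pos: [537.6, -97.2, 207.7]
tcp_rot: [3.142, -0.0, -1.449]
contact_force: [0.0, -0.8, 0.0]
grip_width: 0.5
```

View pics/b.png

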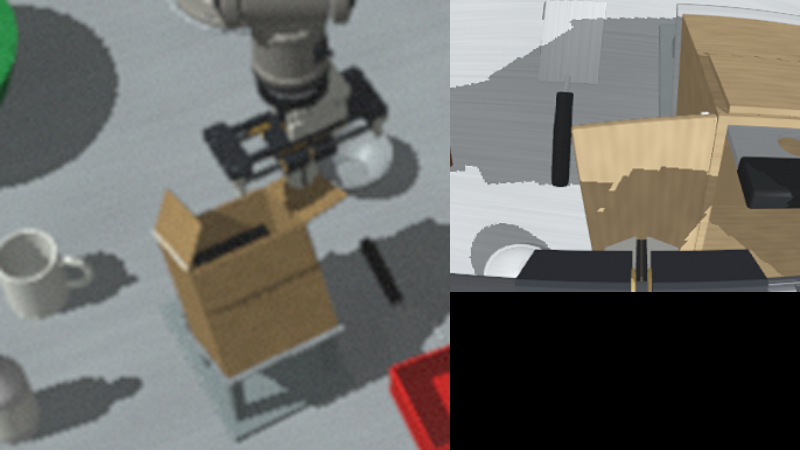

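The left flap is out, lying at about (320,195) in the scene crop. I'll press it a little further to the stop.

```bash
python3 -m pendant '[{"linear":[0,0,-3],"twist":0},{"linear":[-1,6,-6],"twist":0},{"linear":[-1,8,-8],"twist":0},{"linear":[-1,8,-8],"twist":0}]'
python3 - <<'E'
from h import *
from plant import bot
w=bot.capture("wrist");np.savez("wrist3.npz",**w)
v=np.array(bot.get_obs()["tool_pos"]);print(v)
# flap angle from depth: points in carton frame beyond the left hinge
R,t=cam(w);vv,u=np.mgrid[:384,:512].astype(float);dx,dy=u-w["cx"],vv-w["cy"];r=np.hypot(dx,dy)+1e-9;a=r/w["fx"]
z=w["z_map"].astype(float);P=np.stack([dx/r*np.tan(a)*z,dy/r*np.tan(a)*z,z],-1);W=((P-t)@R)[z>0]
M=np.array([569.7,-192.6,205]);B=np.array([C([0,0,0],1,0,0),C([0,0,0],0,1,0),C([0,0,0],0,0,1)]);Q=(W-M)@B.T
for x0 in(0,30):
  k=(Q[:,0]>x0)&(Q[:,0]<x0+25)
  for y in range(50,135,8):
    q=Q[k&(abs(Q[:,1]-y)<4)];print(x0,y,len(q),np.percentile(q[:,2],[10,50,90]).round() if len(q) else "")
E
```

```text
time: 4.05
tool_pos: [538.3, -95.3, 204.7]
tcp_rot: [-3.135, -0.014, -1.45]
contact_force: [-7.1, -19.3, 23.0]
grip_width: 0.5
[538.32637872 -95.32383146 204.74508534]
0 50 279 [91. 94. 99.]
0 58 383 [ 91.  95. 100.]
0 66 991 [-231.  -69.   95.]
0 74 747 [-234.    3.    4.]
0 82 635 [-244.    4.    5.]
0 90 645 [-244.    5.    6.]
0 98 911 [-242.    7.   39.]
0 106 767 [-242.    8.   32.]
0 114 661 [-245.    8.    9.]
0 122 509 [-246.    9.   10.]
0 130 132 [-249. -243. -238.]
30 50 867 [-258.   70.   96.]
30 58 1005 [-258.   70.   95.]
30 66 2378 [-116.    2.   87.]
30 74 2773 [-133.   73.   87.]
30 82 3002 [ 4. 74. 94.]
30 90 2815 [ 5. 72. 82.]
30 98 2705 [ 6. 68. 84.]
30 106 2788 [ 7. 69. 84.]
30 114 2868 [ 8. 72. 84.]
30 122 2562 [ 9. 73. 84.]
30 130 1532 [56. 75. 85.]
```

Left flap is at about 3.0 rad, on its stop. Now the right one.

```bash
python3 -m pendant '[{"linear":[0,0,50],"twist":0},{"linear":[1,-10,95],"twist":0},{"linear":[8,-65,95],"twist":0},{"linear":[13,-108,95],"twist":0},{"linear":[13,-108,60],"twist":0},{"linear":[13,-108,20],"twist":0},{"linear":[15,-121,18],"twist":0},{"linear":[16,-133,22],"twist":0},{"linear":[18,-145,30],"twist":0},{"linear":[19,-157,34],"twist":0},{"linear":[21,-168,35],"twist":0},{"linear":[22,-178,33],"twist":0},{"linear":[23,-188,28],"twist":0},{"linear":[24.5,-198,20],"twist":0},{"linear":[25.5,-206,12],"twist":0},{"linear":[26,-211,6],"twist":0},{"linear":[26,-213,2],"twist":0},{"linear":[26,-215,0],"twist":0},{"linear":[26,-215,0],"twist":0}]'
cat >> h.py <<'E'
def fcloud(w):
    R,t=cam(w);vv,u=np.mgrid[:384,:512].astype(float);dx,dy=u-w["cx"],vv-w["cy"];r=np.hypot(dx,dy)+1e-9;a=r/w["fx"]
    z=w["z_map"].astype(float);P=np.stack([dx/r*np.tan(a)*z,dy/r*np.tan(a)*z,z],-1);return (P-t)@R
B=np.array([C([0,0,0],1,0,0),C([0,0,0],0,1,0),C([0,0,0],0,0,1)])
E
python3 - <<'E'
from h import *
from plant import bot
w=bot.capture("wrist");np.savez("wrist4.npz",**w)
print(bot.get_obs()["tool_pos"])
Q=(fcloud(w)[w["z_map"]>0]-[569.7,-192.6,205])@B.T
k=(Q[:,0]>0)&(Q[:,0]<25)
for y in range(-130,-50,8):
    q=Q[k&(abs(Q[:,1]-y)<4)&(abs(Q[:,2])<45)];print(y,len(q),np.percentile(q[:,2],[10,50,90]).round() if len(q) else "")
E
```

```text
time: 6.48
tool_pos: [562.8, -299.5, 204.9]
tcp_rot: [-3.138, 0.005, -1.446]
contact_force: [-9.0, 20.1, 30.7]
grip_width: 0.3
[ 562.83525616 -299.52588061  204.8913665 ]
-130 0 
-122 325 [ 9.  9. 10.]
-114 508 [8. 9. 9.]
-106 771 [ 7.  8. 36.]
-98 514 [6. 7. 7.]
-90 480 [5. 6. 6.]
-82 468 [4. 4. 5.]
-74 453 [3. 3. 4.]
-66 300 [2. 3. 3.]
-58 0
```

Run:
```python
from h import *
w=load("wrist1.npz");Q=(fcloud(w)-[569.7,-192.6,205])@B.T
m=(w["z_map"]>0)&(w["frame"].max(-1)<70);m[:130]=0;m[170:]=0;m[:,:200]=0;m[:,310:]=0
q=Q[m];print(len(q),q.min(0),q.max(0),np.percentile(q,[2,50,98],axis=0).round(1))
t=q[q[:,2]>np.percentile(q[:,2],90)-2.5];print(len(t),np.percentile(t,[2,50,98],axis=0).round(1))
k=(w["z_map"]>0)&(abs(Q[...,2])<6)&(abs(Q[...,1])<75)
for lo,hi in((50,75),):
  e=Q[k&(Q[...,0]>lo)&(Q[...,0]<hi)&(abs(Q[...,1])<55)];print(np.percentile(e,[5,50,95],axis=0).round(1))
d=load("scene1.npz")
tip=(270+131/4,135+75/4);R,t=cam(d);o=-R.T@t
for nm,p,z in(("tip",(302.9,153.7),200),("root",(270+172/4,135+132/4),175)):
  r=R.T@np.array([(p[0]-d["cx"])/d["fx"],(p[1]-d["cy"])/d["fy"],1]);print(nm,o+r*(z-o[2])/r[2])
```

```text
2657 [-54.5513364  -54.76719835 -62.36820235] [ 5.29447884 41.987304   -9.57745706] [[-53.1 -46.3 -60.8]
 [  3.1  -5.9 -19. ]
 [  4.4  34.6 -10.5]]
981 [[ -7.6 -45.9 -13.4]
 [ -1.1  -6.8 -11.5]
 [  4.   32.1 -10.2]]
[[ 56.  -49.3  -4.8]
 [ 61.2  -0.3   1.6]
 [ 63.5  49.    3.5]]
tip [526.49562201 189.51604593 200.        ]
root [581.38242464 204.86137682 175.        ]
```

```bash
python3 -m pendant '[{"linear":[0,0,60],"twist":-10},{"linear":[2,15,80],"twist":-20},{"linear":[10,60,80],"twist":-30},{"linear":[16.5,106.5,80],"twist":-40},{"linear":[16.5,106.5,80],"twist":-50},{"linear":[16.5,106.5,80],"twist":-60},{"linear":[16.5,106.5,80],"twist":-70},{"linear":[16.5,106.5,80],"twist":-80},{"linear":[16.5,106.5,60],"twist":-90},{"linear":[16.5,106.5,40],"twist":-90},{"linear":[16.5,106.5,40],"twist":-90}]' 161
python3 - <<'E'
from h import *
from plant import bot
o=bot.get_obs();print(o["tool_pos"],o["tcp_rot"],o["joint_positions"].round(2))
w=bot.capture("wrist");np.savez("wrist5.npz",**w)
M=[569.7,-192.6,205];T=o["tool_pos"];X=np.array([np.cos(.122),np.sin(.122),0])
show(w,0,"w5.png",fproj(w,[T,T-17*X,T+17*X,C(M,-1.6,-6,-12)]))
E
```

```text
time: 7.9
tool_pos: [578.2, -197.2, 238.0]
tcp_rot: [3.14, -0.003, -3.019]
contact_force: [0.2, 0.9, 0.5]
grip_width: 33.8
[ 578.22935441 -197.19599256  237.95179922] [ 3.13962374 -0.00331771 -3.01918372] [-0.45  0.5   1.25 -0.    1.4   2.57]
```

View pics/w5.png

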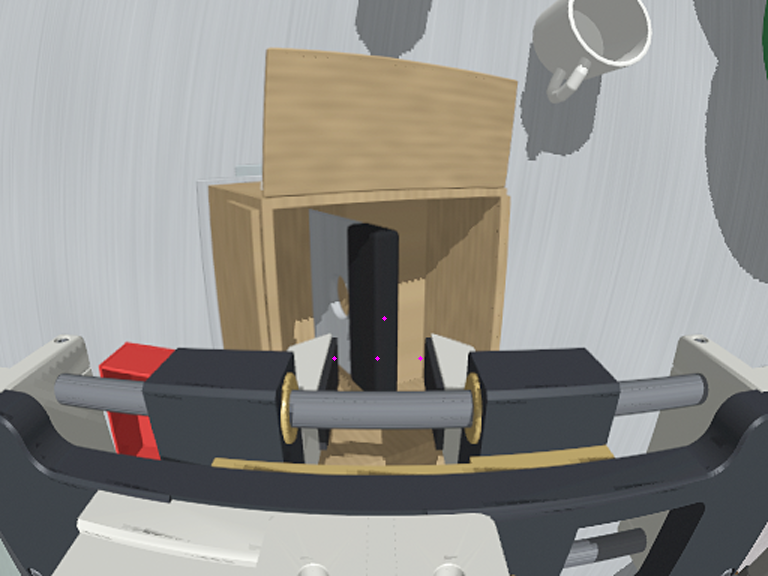

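Bar top (377–398, 230–390) lies between the fingers, and the prediction at (384,318) agrees. Descending.

```bash
python3 -m pendant '[{"linear":[1,0,-20],"twist":0},{"linear":[1,0,-40],"twist":0},{"linear":[1,0,-50],"twist":0},{"linear":[1,0,-52],"twist":0}]' && python3 -m pendant '[{"linear":[0,0,-3],"twist":0},{"linear":[0,0,-6],"twist":0},{"linear":[0,0,-6],"twist":0}]'
```

```text
time: 8.45
tool_pos: [580.2, -197.6, 187.9]
tcp_rot: [-3.142, 0.0, -3.019]
contact_force: [-0.6, 0.7, 0.8]
grip_width: 33.7
time: 8.82
tool_pos: [580.0, -197.5, 181.8]
tcp_rot: [-3.142, 0.0, -3.019]
contact_force: [-1.1, -0.2, 0.4]
grip_width: 33.9
```

```bash
python3 -m pendant '[{"linear":[0,0,0],"twist":0},{"linear":[0,0,0],"twist":0},{"linear":[0,0,0],"twist":0},{"linear":[0,0,0],"twist":0},{"linear":[0,0,0],"twist":0},{"linear":[0,0,0],"twist":0}]' 255
```

```text
time: 9.57
tool_pos: [580.0, -197.6, 182.0]
tcp_rot: [-3.141, 0.0, -3.019]
contact_force: [-1.2, 0.0, 4.0]
grip_width: 18.7
```

```bash
python3 -m pendant '[{"linear":[-4,-0.5,7],"twist":0},{"linear":[-8,-1,14],"twist":0},{"linear":[-12,-1.5,21],"twist":0},{"linear":[-16,-2,28],"twist":0},{"linear":[-20,-2.4,35],"twist":0},{"linear":[-20,-2.4,35],"twist":0}]' && python3 -m pendant '[{"linear":[-5,-0.6,9],"twist":0},{"linear":[-10,-1.2,17],"twist":0},{"linear":[-15,-1.8,26],"twist":0},{"linear":[-20,-2.4,35],"twist":0},{"linear":[-24,-3,44],"twist":0},{"linear":[-24,-3,44],"twist":0}]'
python3 - <<'E'
from h import *
from plant import bot
w=bot.capture("wrist");np.savez("wrist6.npz",**w);d=bot.capture("side")
x,y=proj(d,[bot.get_obs()["tool_pos"]])[0].astype(int);f=cv2.resize(d["frame"][y-50:y+75,x-60:x+65],(450,450),interpolation=2)
cv2.imwrite("pics/c.png",np.hstack([f,cv2.copyMakeBorder(cv2.resize(w["frame"][90:330,130:380],(350,336)),0,114,0,0,0)]))
E
```

```text
time: 10.32
tool_pos: [559.9, -200.1, 217.8]
tcp_rot: [-3.141, 0.001, -3.02]
contact_force: [1.7, -0.1, 0.2]
grip_width: 18.4
time: 11.08
tool_pos: [535.8, -203.2, 261.7]
tcp_rot: [-3.141, 0.001, -3.02]
contact_force: [-0.6, -0.0, -1.8]
grip_width: 13.6
```

View pics/c.png

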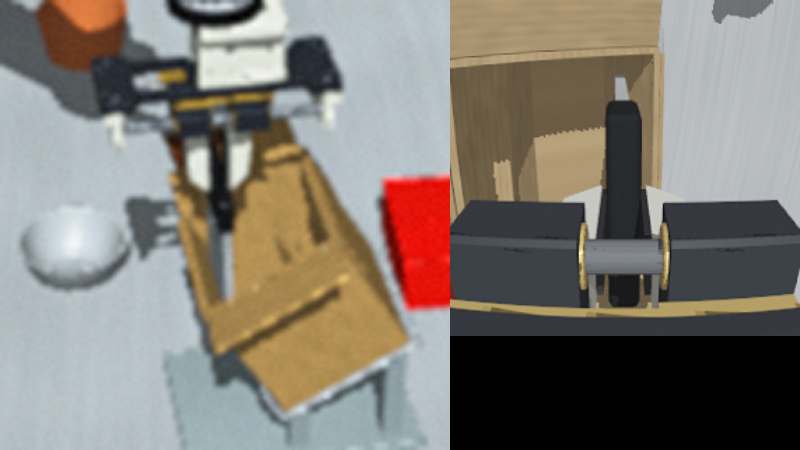

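The scraper has swung upright in the grip (width 13.6) and is clear of the slot. Lifting straight up, then half the turn.

```bash
python3 -m pendant '[{"linear":[0,0,15],"twist":0},{"linear":[0,0,30],"twist":0},{"linear":[0,0,50],"twist":0},{"linear":[0,0,75],"twist":0},{"linear":[0,0,100],"twist":0},{"linear":[-10,20,100],"twist":10},{"linear":[-20,45,100],"twist":20},{"linear":[-30,75,100],"twist":30},{"linear":[-40,110,100],"twist":40},{"linear":[-50,145,100],"twist":50},{"linear":[-50,180,100],"twist":60},{"linear":[-50,215,100],"twist":70},{"linear":[-50,250,100],"twist":80},{"linear":[-50,280,100],"twist":90},{"linear":[-50,310,100],"twist":100},{"linear":[-50,310,100],"twist":100}]' && python3 -m pendant '[{"linear":[0,10,0],"twist":10},{"linear":[0,20,0],"twist":20},{"linear":[0,30,0],"twist":30},{"linear":[0,40,0],"twist":40},{"linear":[0,50,0],"twist":50},{"linear":[0,60,0],"twist":60},{"linear":[0,67,0],"twist":70},{"linear":[0,75,0],"twist":80},{"linear":[0,75,0],"twist":86},{"linear":[0,75,0],"twist":86},{"linear":[0,75,0],"twist":86}]'
python3 - <<'E'
from h import *
from plant import bot
o=bot.get_obs();T=o["tool_pos"];yaw=o["tcp_rot"][2];print(T,o["tcp_rot"],o["joint_positions"].round(2))
w=bot.capture("wrist");np.savez("wrist7.npz",**w);d=bot.capture("scene");np.savez("scene7.npz",**d);s=bot.capture("side");np.savez("side7.npz",**s)
W=fcloud(w);X=np.array([np.cos(yaw),np.sin(yaw),0]);Y=np.array([-X[1],X[0],0])
D=W-T;Q=np.stack([D@X,D@Y,D[...,2]],-1)
m=(w["z_map"]>0)&(w["frame"].max(-1)<75)&(abs(Q[...,0])<14)&(abs(Q[...,1])<70)&(abs(Q[...,2])<45)
q=Q[m];print(len(q));
for lo in range(-60,61,8):
    r=q[(q[:,1]>=lo)&(q[:,1]<lo+8)]
    if len(r):print(lo,len(r),np.percentile(r,[5,50,95],axis=0).round(1).tolist())
show(w,0,"w7.png")
E
```

```text
time: 13.18
tool_pos: [486.0, 108.8, 361.8]
tcp_rot: [-3.14, -0.0, -1.271]
contact_force: [0.2, 0.2, -1.5]
grip_width: 13.6
time: 14.55
tool_pos: [486.2, 181.6, 361.1]
tcp_rot: [3.141, -0.001, 0.223]
contact_force: [0.5, -0.1, -2.2]
grip_width: 13.7
[486.19119741 181.59380875 361.08044822] [ 3.14137843e+00 -5.11599470e-04  2.23299318e-01] [ 0.21  0.26  1.27 -0.    1.61 -0.01]
2768
-52 12 [[-7.4, -45.4, 6.3], [2.1, -44.7, 8.1], [4.9, -44.1, 8.8]]
-44 112 [[-7.6, -43.6, 6.2], [2.4, -39.8, 8.3], [5.5, -36.2, 9.4]]
-36 113 [[-8.1, -35.3, 6.4], [2.3, -31.4, 8.4], [5.4, -28.4, 9.6]]
-28 9 [[0.5, -27.9, 8.7], [1.7, -27.5, 9.2], [3.8, -27.2, 9.7]]
-12 118 [[-8.3, -9.5, 6.7], [2.1, -6.8, 8.4], [5.3, -4.4, 15.4]]
-4 217 [[-8.5, -3.5, 7.0], [1.5, 0.8, 8.8], [5.3, 3.9, 23.8]]
4 618 [[-9.9, 4.9, 6.3], [-0.2, 9.3, 10.1], [7.1, 11.1, 39.0]]
12 336 [[-7.4, 12.5, 7.0], [-1.3, 16.1, 8.7], [4.7, 19.6, 9.6]]
20 352 [[-7.2, 20.5, 7.0], [-1.3, 24.0, 8.7], [4.6, 27.6, 9.6]]
28 364 [[-7.1, 28.4, 7.2], [-1.3, 32.0, 8.6], [4.5, 35.5, 9.8]]
36 517 [[-7.1, 36.5, -13.3], [-1.8, 41.4, 7.5], [4.0, 42.9, 9.5]]
```

View pics/w7.png

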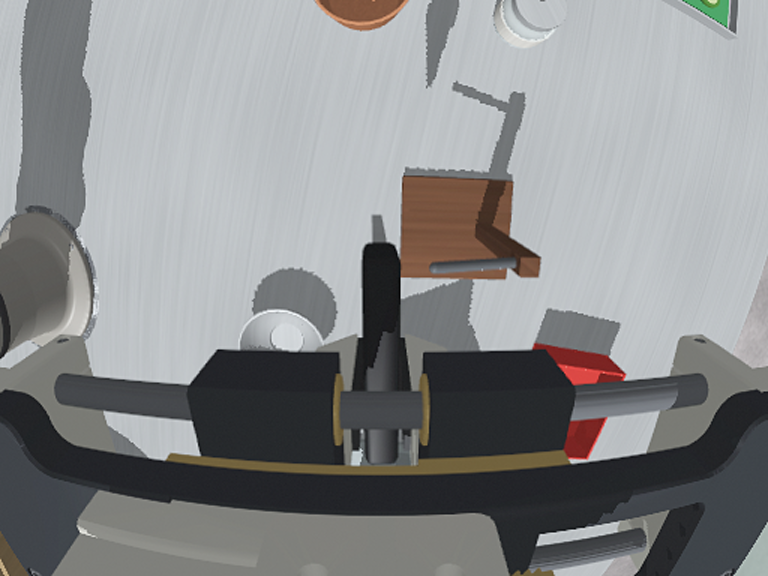

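Wrist view: scraper upright, its bar at (380,250–460). The peg tip is at about (433,267) and its root at (515,263), with the post top at (528,265). Casting rays for the peg.

Run:
```python
from h import *
w=load("wrist7.npz");R,t=cam(w);o=-R.T@t
def ray(p,z):
    d=np.array([p[0]-w["cx"],p[1]-w["cy"]]);r=np.hypot(*d);a=r/w["fx"];v=R.T@np.array([*(np.sin(a)*d/r),np.cos(a)]);return o+v*(z-o[2])/v[2]
for p,z in(((432/1.5,267.5/1.5),200),((516/1.5,263.5/1.5),175),((531/1.5,267/1.5),190)):print(ray(p,z).round(1))
W=fcloud(w);m=np.zeros((384,512),bool);m[170:185,287:345]=1
P=W[m&(w["z_map"]>0)&(W[...,2]>165)&(W[...,2]<210)]
A=np.c_[P[:,0]-560,np.ones(len(P))];print(len(P),np.linalg.lstsq(A,P[:,1:],rcond=None)[0],P[:,0].min(),P[:,0].max())
f=cv2.resize(w["frame"][160:195,275:365],None,fx=8,fy=8,interpolation=cv2.INTER_NEAREST);cv2.imwrite("pics/pg.png",f)
for n in("scene7","side7"):
    c=load(n+".npz");W=cloud(c);k=(c["z_map"]>0)&(W[...,2]>172)&(W[...,2]<212)&(W[...,0]>515)&(W[...,0]<582)&(abs(W[...,1]-195)<20)
    P=W[k];print(n,len(P),P.mean(0).round(1),np.linalg.lstsq(np.c_[P[:,0]-560,np.ones(len(P))],P[:,1:],rcond=None)[0].round(2).tolist())
```

```text
[522.6 186.4 200. ]
[594.2 200.  175. ]
[601.9 202.7 190. ]
447 [[ 1.81965590e-01 -3.61928853e-01]
 [ 1.95283485e+02  1.90360643e+02]] 520.6900847327859 594.6507810504339
scene7 39 [553.9 192.6 192.4] [[0.17, -0.28], [193.65, 190.66]]
side7 40 [552.3 188.4 189.6] [[0.2, -0.37], [189.91, 186.8]]
```

View pics/pg.png

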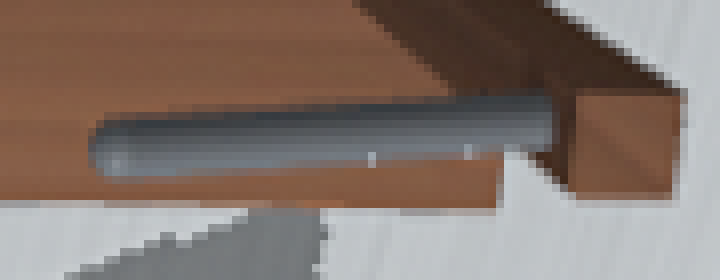

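```bash
python3 -m pendant '[{"linear":[0,0,-30],"twist":-2.5},{"linear":[6,1,-70],"twist":-2.5},{"linear":[12.8,2.3,-100],"twist":-2.5},{"linear":[12.8,2.3,-110],"twist":-2.5},{"linear":[12.8,2.3,-110],"twist":-2.5},{"linear":[12.8,2.3,-110],"twist":-2.5}]'
python3 - <<'E'
from h import *
from plant import bot
o=bot.get_obs();T=o["tool_pos"];yaw=o["tcp_rot"][2];print(T,yaw)
X=np.array([np.cos(yaw),np.sin(yaw),0]);Y=np.array([-X[1],X[0],0]);H=T-X-Y-[0,0,41.5];print("hole",H)
w=bot.capture("scene");np.savez("scene8.npz",**w);s=bot.capture("side")
tip=np.array([522,187,200.]);root=np.array([593,200.5,175])
ims=[]
for c in(w,s):
    x,y=proj(c,[H])[0].astype(int)
    a=np.arange(0,6.3,.4);ring=[H+13.5*(np.cos(k)*Y+np.sin(k)*np.array([0,0,1]))+3*X for k in a]
    f=cv2.resize(c["frame"][y-35:y+35,x-35:x+35],(400,400),interpolation=2)
    for p in list(proj(c,ring))+list(proj(c,[tip,root])):cv2.circle(f,tuple(((p-[x-35,y-35])*400/70).astype(int)),2,(255,0,255),-1)
    ims.append(f)
cv2.imwrite("pics/h.png",np.hstack(ims))
E
```

```text
time: 15.45
tool_pos: [499.4, 184.5, 252.2]
tcp_rot: [-3.142, -0.003, 0.183]
contact_force: [-0.0, -0.3, -1.6]
grip_width: 13.3
[499.36013168 184.54632639 252.21648553] 0.18308966751866862
hole [498.55891429 183.38097207 210.71648553]
```

View pics/h.png

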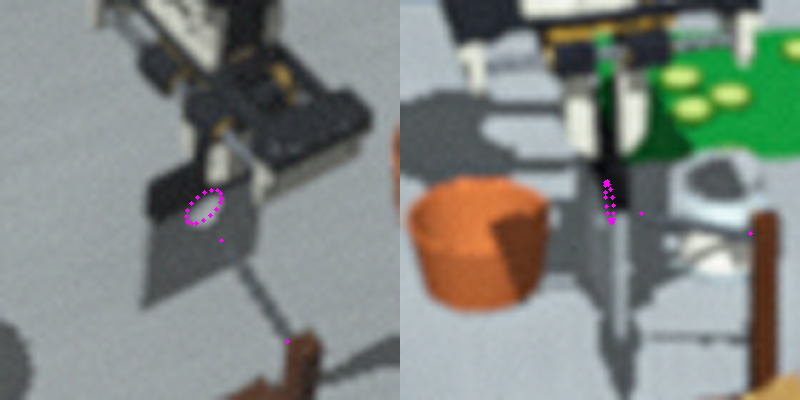

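The projected hole ring falls on the visible hole (205,207), and the peg line matches in both views. Threading along the peg.

```bash
python3 -m pendant '[{"linear":[8,1.5,-4],"twist":0},{"linear":[16,3,-7],"twist":0},{"linear":[24,4.5,-10],"twist":0},{"linear":[32,6,-13],"twist":0},{"linear":[40,7.3,-16],"twist":0},{"linear":[48,8.7,-19],"twist":0},{"linear":[55,10,-22],"twist":0},{"linear":[62,11.3,-25],"twist":0},{"linear":[62,11.3,-25],"twist":0}]' && python3 -m pendant '[{"linear":[0,0,-3],"twist":0},{"linear":[0,0,-6],"twist":0},{"linear":[0,0,-8],"twist":0},{"linear":[0,0,-8],"twist":0}]'
```

```text
time: 16.68
tool_pos: [561.1, 195.7, 225.3]
tcp_rot: [3.142, 0.001, 0.183]
contact_force: [0.3, 0.4, -1.9]
grip_width: 13.4
time: 17.18
tool_pos: [561.6, 195.9, 219.4]
tcp_rot: [-3.142, -0.004, 0.183]
contact_force: [0.3, 0.8, 4.2]
grip_width: 13.2
```

The peg now carries the weight (force went from -1.9 to +4.2 N, at the expected height). Release and rise.

```bash
python3 -m pendant '[{"linear":[0,0,0],"twist":0},{"linear":[0,0,0],"twist":0},{"linear":[0,0,0],"twist":0},{"linear":[0,0,0],"twist":0}]' 165 && python3 -m pendant '[{"linear":[0,0,10],"twist":0},{"linear":[0,0,25],"twist":0},{"linear":[0,0,50],"twist":0},{"linear":[0,0,90],"twist":0},{"linear":[0,0,120],"twist":0},{"linear":[-40,-40,130],"twist":0},{"linear":[-80,-80,130],"twist":0},{"linear":[-100,-120,130],"twist":0},{"linear":[-100,-120,130],"twist":0},{"linear":[-100,-120,130],"twist":0},{"linear":[-100,-120,130],"twist":0},{"linear":[-100,-120,130],"twist":0},{"linear":[-100,-120,130],"twist":0},{"linear":[-100,-120,130],"twist":0}]'
python3 - <<'E'
from h import *
from plant import bot
w=bot.capture("scene");s=bot.capture("side");ims=[]
for c,p in((w,[570,0,150]),(s,[570,100,150])):
    x,y=proj(c,[p])[0].astype(int);ims.append(cv2.resize(c["frame"][max(0,y-90):y+90,x-100:x+100],(400,360),interpolation=2))
cv2.imwrite("pics/z.png",np.hstack(ims))
E
```

```text
time: 17.68
tool_pos: [560.7, 195.7, 217.5]
tcp_rot: [3.142, 0.0, 0.183]
contact_force: [-0.6, -0.5, -0.7]
grip_width: 32.2
time: 19.42
tool_pos: [460.9, 75.9, 347.6]
tcp_rot: [-3.142, 0.0, 0.184]
contact_force: [-0.4, 0.1, -0.2]
grip_width: 32.3
```

View pics/z.png

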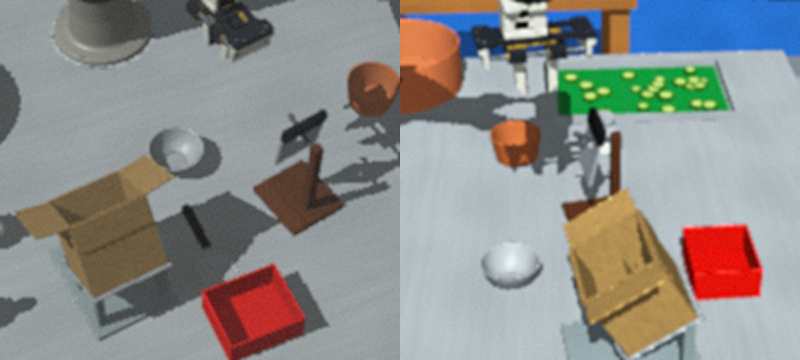

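Both flaps are out. The scraper hangs on the peg, bar at (305,128) in the left picture, leaning a little, with the gripper clear. Quick check that it is at rest and the others are unmoved.

```bash
cat > st.py <<'E'
from h import *
from plant import bot
w=bot.capture("scene");W=cloud(w);hsv=cv2.cvtColor(w["frame"],cv2.COLOR_BGR2HSV)
k=(w["z_map"]>0)&(W[...,0]>500)&(W[...,0]<590)&(abs(W[...,1]-195)<60)&(W[...,2]>70)
P=W[k];print(len(P),P.mean(0).round(1),P.min(0).round(),P.max(0).round())
a=load("scene0.npz");d=cv2.absdiff(a["frame"],w["frame"]).max(-1)
for n,b in(("spray",(165,225,345,405)),("mug",(185,245,290,340)),("tub",(385,470,340,415)),("spatula",(372,398,298,335)),("jar",(540,575,240,280)),("pot",(495,545,190,235)),("bowl",(350,385,245,280))):
    x0,x1,y0,y1=[int(v/1.5) for v in b];print(n,np.mean(d[y0:y1,x0:x1]>50).round(3),end=" ")
print()
E
python3 st.py; python3 -m pendant '[{"linear":[0,0,0],"twist":0},{"linear":[0,0,0],"twist":0},{"linear":[0,0,0],"twist":0},{"linear":[0,0,0],"twist":0},{"linear":[0,0,0],"twist":0},{"linear":[0,0,0],"twist":0},{"linear":[0,0,0],"twist":0},{"linear":[0,0,0],"twist":0},{"linear":[0,0,0],"twist":0},{"linear":[0,0,0],"twist":0},{"linear":[0,0,0],"twist":0},{"linear":[0,0,0],"twist":0}]'; python3 st.py
```

```text
343 [567.  191.5 182.9] [530. 148. 102.] [589. 242. 232.]
spray 0.0 mug 0.0 tub 0.0 spatula 0.019 jar 0.184 pot 0.274 bowl 0.193 
time: 21.08
tool_pos: [460.8, 75.7, 347.7]
tcp_rot: [3.142, -0.0, 0.183]
contact_force: [-0.5, -0.2, 0.3]
grip_width: 32.6
345 [566.8 191.2 184.6] [501. 135. 107.] [590. 240. 690.]
spray 0.0 mug 0.0 tub 0.0 spatula 0.019 jar 0.184 pot 0.275 bowl 0.195
```

```bash
python3 -c "
from plant import bot
print(bot.close_job())"
```

```text
the job is handed in; nothing more can be done
None
```

The scraper is hanging by its hole on the peg, and both carton flaps are folded back outside. I handed the job in at about 21 s of robot time.

- **Flaps:** I pushed each one over with the shut fingers. After folding, wrist depth put both at about 3.0 rad, against their stops. In the last picture both were still out.
- **Scraper:** I gripped it near the top of its bar, where it swung upright between the pads as it left the slot. I then turned it half round, threaded it along the peg and let go once the peg was carrying its weight. On the route I planned, the blade's lowest point stayed about 100 mm above the table.
- **At rest:** In two scene readings about 1.6 s apart, the hanging scraper's mean position changed by less than 2 mm. It leans slightly, and the gripper was well clear.
- **Other objects:** The spray, mug, tub and spatula showed essentially no change from the first image. The jar, pot and bowl regions did differ by 18–28% of pixels. I put this down to the arm and its shadow having moved, since nothing passed near them and they look in place in the last picture, but I didn't measure their positions separately.

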